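# Press a bronze bush home in a rolling-mill bearing housing

### The arm

A 6-joint arm with a two-finger parallel gripper is mounted at the origin on the work surface. World frame = base frame: x ahead of the robot, y to its left, z up, the work surface at z = 0. Lengths are in m, angles in rad, forces in N, time in s.
With the tool pointing down it reaches from about 0.3 to 0.775 m from the base axis. Payload 14.6 kg.
Tool frame: the origin (TCP) lies at the very end of the fingers, on their centre line; the grasp point (between the pads) lies 19 mm behind it; z points along the fingers, y is the line along which they close (so a half turn about z gives the same grasp; the last joint's range is limited). The gripper opens to 94 mm and grips with 3 to 60 N. Pads are 16 mm wide; open, the fingers measure 119 mm over their backs; the gripper's body (75 mm by 177 mm) begins 78 mm behind the grasp point.
Start: joints at [-1.188, 0.3, 1.521, -0, 1.321, -0.067], TCP at [0.239, -0.495, 0.205] pointing down, gripper open.
Joint ranges: [-3.03, 3.03], [-0.79, 2.21], [0.23, 2.52], [-1.04, 4.18], [0, 3.07], [-2.55, 2.55]. Speed limits (rad/s): [2.22, 2.22, 2.57, 3.14, 3.14, 3.14].

### API

Orientations are given as a unit quaternion [x, y, z, w].
In Python, from station import manip, viewer gives the robot as it stands.
- The arm moves only by the shell command python3 -m pendant 'ROWS' [OPENING] [FORCE]. ROWS is JSON, a list of rows, each a list of 6 numbers: the shift along the tool's x, y, z as a fraction of full scale, then the turn, a rotation vector about the tool's x, y, z as a fraction of full scale. A call has 1 to 10 rows; each row shifts and turns the commanded pose from where the row before left it, along the tool's axes as they then stand; what a row does not reach is not made up. Full scale, the value 1, is 0.03 m for a shift and 6 degrees for a turn. A row lasts 1/8 s, in which the tool goes at most 62.5 mm and 10.7 degrees, less where a joint would pass 70% of its speed; a pose out of reach is approached as far as the arm can. A call with a number of a shift or a turn outside -1 to 1 is refused whole. A call with a gripper value outside its range is refused whole. OPENING is the closure, from 0 (fully open) to 1 (shut), set as the call begins (- or left out, the last holds). The fingers move at their own pace and stop on an object; FORCE is the grip in N (left out, the last holds). Time passes only in rows, so rows that do not move let the fingers close. It gives the time, the measured TCP pose, the force, the opening and the grip force at its end, in the units of the state.
- manip.read_state(): the state, without advancing time (a new reading comes with each control period).
- viewer.read_camera(name): name is "scene" or "top" or "wrist"; returns (picture, depth): 400x640x3 uint8, red, green, blue; 400x640 float32, m along the optical axis (not along the pixel's ray), 0 where there is no reading.
- viewer.calibration(name): a dict with "camera_matrix" (3x3 intrinsics, pixels), "distortion" ([k1, k2, p1, p2, k3] as OpenCV has them; the pictures are not rectified), "pose" (4x4, takes a point from camera to world coordinates). Camera axes: x right, y up, looking along -z (the intrinsics and any distortion apply to the point x, -y, -z); pixel columns grow to the right and rows downward; lengths in m; the calibration is good to about 2 mm. A picture is of the moment at which its call begins: read the wrist's pose just before it. calibration takes no time and is no camera call; for the wrist camera it gives the pose at the moment of the call.
- manip.finish_job(): hands the job in; it is judged then, once.
The state is a dict: "time": time; "joints": joint angles; "dq": joint speeds; "joint_efforts": joint torques, N m; "ee_pos": TCP position; "tool_rot": TCP orientation; "force": force on the tool from outside, world axes, zero at the start; "torque": the same for the moment, N m; "opening": finger opening in m; "finger_force": force on a finger pad.
Only numpy, scipy, OpenCV 4.12 (cv2) and the standard library are available. Lean on these libraries where they do the work, as an engineer would, in place of code of your own. Each camera call takes 0.05 s, during which the arm holds its last target. There are 200 camera calls.

### The job

The jeweller's rolling mill is apart for service: press the medium-sized bronze bush, barrel first, into the empty bearing housing on the foam pad until its shoulder bottoms and its top is flush with the housing's face, as on the finished housing beside it. Press by feel and smoothly, without crushing the foam flat, let go, and leave the other bushes, the jar and the tape roll where they stand.

Things in the scene. Friction and masses are not known exactly. Their poses are not given: they have to be found in the camera images.
- bush: The medium bronze bush, solid, closed on top, 62 mm tall, 0.18 to 0.35 kg, standing on the bench: a barrel 40 mm in diameter and 50 mm long (lowest 3 mm chamfered) and above it a round flange (the shoulder) 56 mm in diameter, 12 mm thick. A slimmer and a thicker one stand near. Origin: centre of the barrel's foot; z up to the flange.
- bush_top (a point): Centre of the flat top of the medium bush's flange, 62 mm above its foot.
- housing_top (a point): Centre of the top face of the empty bearing housing, on the bore's axis; z up. The housing is a grey block 110 x 110 x 64 mm whose face is 109 mm above the bench. Sunk in this face is a round recess 59 mm in diameter and 12 mm deep for the flange, which therefore ends flush. Fingers holding the flange do not fit into the recess.
- bore_mouth (a point): Mouth of the bore: centre of the recess's floor, 12 mm below the housing's face. The bore is 41.6 mm in diameter and runs through. Four sprung steel pads stand out of its wall from about 22 mm below this point; the barrel slides freely down to them and must then be pushed between them against 5 to 17 N, until the shoulder bottoms on the recess's floor.
- housing (a joint): How far the housing has sunk into the soft foam pad under it, in m: 0 unloaded. The foam yields by several mm under the push that the bush needs, so its face is then lower than at the start and the bush is not home yet when it reaches the old height; it springs back when let go. More than 18 mm (about 40 N of push) counts as crushing the foam.
- foam_pad: The pad 130 x 130 mm and 45 mm thick that carries the empty housing, fixed to the bench. Origin: centre of its underside; x and y along its sides and the housing's. A second, finished housing of the same size, its bush already flush, stands fixed on the bench farther off, without a pad: an example only.
- slim_bush: Bystander: bronze bush of the same height with a 32 mm barrel and a 48 mm flange. Origin: centre of its foot.
- thick_bush: Bystander: bronze bush of the same height with a 48 mm barrel and a 64 mm flange. Origin: centre of its foot.
- jar: Bystander: glass jar with a steel lid, 60 mm in diameter, 75 mm tall. Origin: centre of its underside.
- tape_roll: Bystander: brown tape roll 90 mm in diameter and 24 mm high, lying flat. Origin: centre of its underside.
Things that resemble listed ones, but are neither listed nor needed, are in the scene too. What is shaped like the bush but red is not meant. What is shaped like the foam_pad but red is not meant.

How it is judged:
By the outcome, as a careful person would: the job done as asked, in the order asked, and still so for the second after the job is handed in, with the robot touching nothing.
It also fails if it takes over 38 s, if anything falls off the work surface, if the arm or the gripper's body presses on something with over 40 N, if the wrist force passes 120 N, or if a joint passes its speed limit or range.

## Working session

There is one attempt and no reset: what is moved stays moved. The work goes in short steps, Python scripts to look and compute and a shell command to move; the robot and the scene stay as the last step left them, time stands still between calls to the robot, and variables do not carry over. Pictures are saved under pics/ and viewed, at most 10 in all, crops included, and the job is handed in when it is done.

```bash
mkdir -p pics; cat > h.py <<'E'
import numpy as np,cv2
from station import manip,viewer
def shot(n,f):
    c=viewer.calibration(n);im,d=viewer.read_camera(n)
    cv2.imwrite(f'pics/{f}.png',im[:,:,::-1]);np.savez(f'pics/{f}.npz',im=im,d=d,K=c["camera_matrix"],D=c["distortion"],P=c["pose"])
def load(f): return np.load(f'pics/{f}.npz')
def ray(c,u,v):
    x,y=cv2.undistortPoints(np.array([[[u,v]]],float),np.array(c['K']),np.array(c['D']))[0,0]
    return c['P'][:3,:3]@np.array([x,-y,-1]),c['P'][:3,3]
def at_z(c,u,v,z):
    r,o=ray(c,u,v);return o+r*(z-o[2])/r[2]
def at_d(c,u,v):
    r,o=ray(c,u,v);return o+r*c['d'][int(v),int(u)]
E
python3 - <<'E'
from h import *
shot('top','top1');shot('scene','scene1')
print(manip.read_state())
E
```

```text
{'time': 0.1, 'joints': array([-1.18758579e+00,  3.00416745e-01,  1.52150575e+00,  1.09422062e-05,
        1.32072942e+00, -6.65670791e-02]), 'dq': array([ 8.43687857e-05, -1.21761595e-03, -1.30516081e-04,  6.86767071e-04,
       -5.15209608e-04,  2.87043702e-04]), 'joint_efforts': array([ 2.43536333e-04, -5.32644403e+01, -3.53283119e+01,  7.09220138e-02,
        2.34943052e-02, -4.18724460e-05]), 'ee_pos': array([ 0.23904783, -0.49506968,  0.20494802]), 'tool_rot': array([ 9.74819075e-01,  2.22996617e-01, -7.82685046e-05, -5.23843916e-04]), 'force': array([ 0.26828066, -0.62362539, -0.74955581]), 'torque': array([0.04050349, 0.01353957, 0.04830426]), 'finger_force': 0.0, 'opening': 0.09400167991268422}
```

View pics/top1.png

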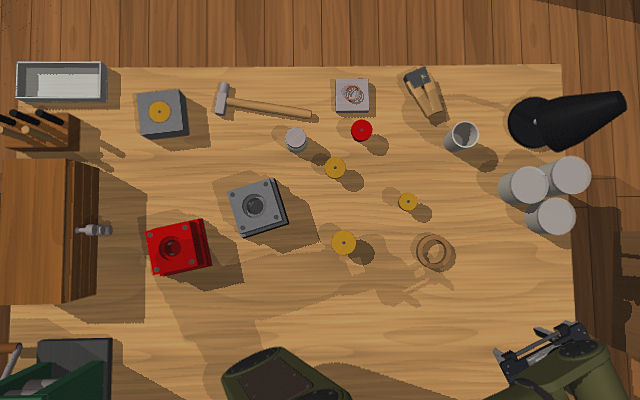

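View pics/scene1.png

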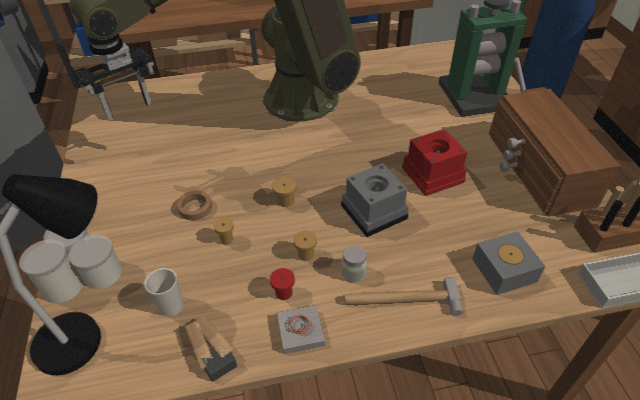

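The top view shows three bronze bushes at (335,168), (344,243) and (408,202). There is also a red one at (361,130), which I exclude. The empty grey housing is at (257,207), a red housing at (178,247), and the finished housing at (161,112). Next I'll measure the flange diameters.

```bash
python3 - <<'E'
from h import *
c=load('top1');im=c['im']
hsv=cv2.cvtColor(im,cv2.COLOR_RGB2HSV)
for (u,v) in [(335,168),(344,243),(408,202)]:
    p=at_d(c,u+4,v)
    # pixels with height 50..75mm around
    pts=np.array([at_d(c,a,b) for b in range(v-18,v+19) for a in range(u-18,u+19)])
    s=pts[(pts[:,2]>.054)&(pts[:,2]<.075)]
    (cx,cy),r=cv2.minEnclosingCircle(s[:,:2].astype(np.float32))
    print((u,v),p.round(3),len(s),'c',round(cx,4),round(cy,4),'D',round(2*r,4),'med',np.median(s,0).round(4), 'zmean',s[:,2].mean().round(4), np.ptp(s,0).round(4))
# housing
pts=np.array([at_d(c,a,b) for b in range(165,250) for a in range(215,300)])
s=pts[(pts[:,2]>.10)&(pts[:,2]<.12)]
print('housing',cv2.minAreaRect(s[:,:2].astype(np.float32)),np.median(s[:,2]))
for uv in [(297,135),(434,252)]: print(uv,at_d(c,*uv).round(3))
crop=lambda u,v:cv2.resize(im[v-25:v+25,u-25:u+25,::-1],(260,260),interpolation=cv2.INTER_CUBIC)
cv2.imwrite('pics/crop1.png',np.hstack([crop(335,168),crop(344,243),crop(408,202)]))
E
```

```text
(335, 168) [ 0.653 -0.119  0.066] 371 c 0.6552 -0.1083 D 0.0565 med [ 0.6555 -0.1085  0.0643] zmean 0.0641 [0.0552 0.0549 0.0144]
(344, 243) [ 0.459 -0.139  0.064] 487 c 0.4607 -0.1274 D 0.0638 med [ 0.4613 -0.1269  0.064 ] zmean 0.0641 [0.0616 0.0619 0.0158]
(408, 202) [ 0.563 -0.307  0.063] 277 c 0.5649 -0.2958 D 0.0485 med [ 0.565  -0.2946  0.0639] zmean 0.0639 [0.0469 0.046  0.0175]
housing ((0.5549241304397583, 0.09544986486434937), (0.11036486178636551, 0.11015752702951431), 17.096805572509766) 0.1110597224768648
(297, 135) [ 0.738 -0.011  0.079]
(434, 252) [ 0.431 -0.376  0.004]
```

View pics/crop1.png

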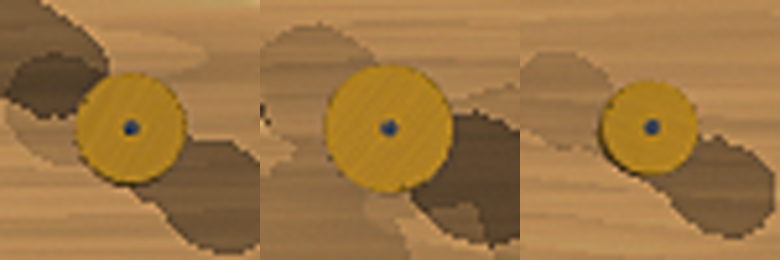

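The medium bush is at top pixel (335,168): it measures 56.5 mm across, against 64 and 48 mm for the other two. Its centre is about (0.655,-0.108), and the flange height is right. The housing is at (0.555,0.095), and its face measures 110 x 110 mm as given. I'll hover above the bush.

```bash
python3 -m pendant '[[1,-0.3,0,0,0,0],[1,-0.3,0,0,0,0],[1,-0.3,0,0,0,0],[1,-0.3,0,0,0,0],[1,-0.3,0,0,0,0],[1,-0.3,0,0,0,0],[1,-0.3,0,0,0,0],[1,-0.3,0,0,0,0],[1,-0.3,0,0,0,0],[1,-0.3,0,0,0,0]]' 0 20
python3 -m pendant '[[1,-0.3,0,0,0,0],[1,-0.3,0,0,0,0],[1,-0.3,0,0,0,0],[1,-0.3,0,0,0,0],[1,-0.3,0,0,0,0],[1,-0.3,0,0,0,0],[1,-0.3,0,0,0,0],[1,-0.3,0,0,0,0],[0,0,0,0,0,0],[0,0,0,0,0,0]]'
python3 - <<'E'
from h import *
shot('wrist','w1'); s=manip.read_state(); print(s['ee_pos'],s['tool_rot'],s['joints'],load('w1')['P'])
E
```

```text
time: 1.35
ee_pos: [0.4708, -0.2829, 0.2052]
tool_rot: [0.975, 0.223, -0.0, -0.0]
force: [0.6, -0.4, -0.6]
opening: 0.0942
finger_force: 0.0
time: 2.6
ee_pos: [0.6545, -0.1151, 0.2051]
tool_rot: [0.975, 0.223, -0.0, -0.0]
force: [0.4, 0.1, -0.4]
opening: 0.0942
finger_force: 0.0
[ 0.65444266 -0.11528203  0.20532814] [ 9.74884145e-01  2.22712487e-01 -2.23707113e-04 -3.49744018e-05] [-2.29415113e-01  5.63120282e-01  1.14994517e+00 -1.34714287e-04
  1.42895996e+00  8.92208356e-01] [[ 4.34508018e-01  8.65634183e-01  2.48757398e-01  7.27439581e-01]
 [-9.00667964e-01  4.17605773e-01  1.20010985e-01 -8.05733296e-02]
 [ 3.08546642e-06 -2.76193555e-01  9.61102034e-01  3.83723891e-01]
 [ 0.00000000e+00  0.00000000e+00  0.00000000e+00  1.00000000e+00]]
```

View pics/w1.png

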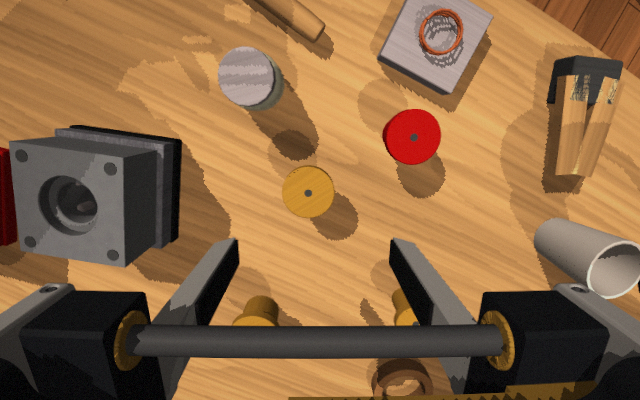

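The wrist view shows the bush's flange at about (308,192), the housing's recess at about (69,205), and the jar and red bush clear of the fingers.

```bash
python3 - <<'E'
from h import *
c=load('w1')
pts=np.array([at_d(c,a,b) for b in range(155,232) for a in range(270,350)])
s=pts[(pts[:,2]>.056)&(pts[:,2]<.07)]
(cx,cy),r=cv2.minEnclosingCircle(s[:,:2].astype(np.float32)); print(len(s),cx,cy,2*r,np.median(s,0))
print(at_z(c,308,192,.062), at_z(c,69,205,.109))
R=np.array([[.901,.434],[.434,-.901]])
print('tool dx,dy',R@(np.array([cx,cy])-manip.read_state()['ee_pos'][:2]))
E
```

```text
2149 0.654558539390564 -0.10850473493337631 0.05639826878905296 [ 0.65576946 -0.10800184  0.06143594]
[ 0.65571195 -0.10845683  0.062     ] [0.55717275 0.09372376 0.109     ]
tool dx,dy [ 0.00304575 -0.00605605]
```

```bash
python3 -m pendant '[[0.12,-0.2,0.6,0,0,0],[0,0,1,0,0,0],[0,0,1,0,0,0],[0,0,1,0,0,0],[0,0,1,0,0,0],[0,0,0.6,0,0,0],[0,0,0.2,0,0,0],[0,0,0,0,0,0]]' 0 20
python3 -m pendant '[[0,0,0,0,0,0],[0,0,0,0,0,0],[0,0,0,0,0,0],[0,0,0,0,0,0],[0,0,0,0,0,0],[0,0,0,0,0,0]]' 1 25
```

```text
time: 3.65
ee_pos: [0.6557, -0.1077, 0.0438]
tool_rot: [0.975, 0.223, 0.0, 0.0]
force: [-0.3, -0.7, 1.2]
opening: 0.0942
finger_force: 0.0
time: 4.4
ee_pos: [0.6557, -0.1076, 0.0435]
tool_rot: [0.975, 0.223, 0.0, 0.0]
force: [-0.0, 0.6, 0.8]
opening: 0.0544
finger_force: 25.0
```

```bash
python3 -m pendant '[[0,0,-0.3,0,0,0],[0,0,-1,0,0,0],[0,0,-1,0,0,0],[0,0,-1,0,0,0],[0,0,-1,0,0,0],[0,0,-0.4,0,0,0],[0,0,0,0,0,0]]'
python3 -m pendant '[[0,-0.5,0,0,0,0],[0,-1,0,0,0,0],[0,-1,0,0,0,0],[0,-1,0,0,0,0],[0,-1,0,0,0,0],[-0.07,-1,0,0,0,0],[0,-1,0,0,0,0],[0,-0.6,0,0,0,0],[0,-0.4,0,0,0,0],[0,0,0,0,0,0]]'
python3 - <<'E'
from h import *
shot('wrist','w2');shot('top','top2'); s=manip.read_state(); print(s['ee_pos'],s['tool_rot'],s['force'],s['torque'],s['opening'])
E
```

```text
time: 5.28
ee_pos: [0.6557, -0.1077, 0.1847]
tool_rot: [0.975, 0.223, 0.0, 0.0]
force: [-0.5, -0.4, -2.4]
opening: 0.0547
finger_force: 25.0
time: 6.52
ee_pos: [0.5557, 0.0944, 0.1843]
tool_rot: [0.975, 0.223, -0.0, 0.0]
force: [-0.4, 0.6, -2.5]
opening: 0.055
finger_force: 25.0
[0.55608239 0.09358668 0.1842973 ] [ 9.74854851e-01  2.22840766e-01 -8.39643228e-05  7.03887191e-05] [ 0.08380164 -0.27729815 -2.09691999] [-0.01496793 -0.00785813  0.02771987] 0.05485565689530203
```

View pics/w2.png

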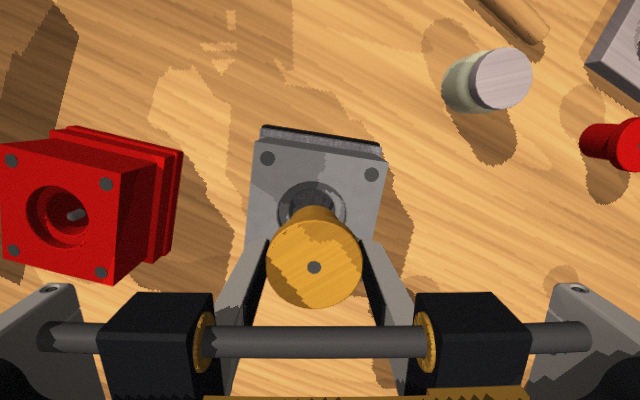

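```bash
python3 - <<'E'
from h import *
c=load('w2')
P=c['P']
V,U=np.mgrid[90:320,220:400]
pts=np.array([at_d(c,a,b) for b in range(90,320) for a in range(220,400)])
s=pts[(pts[:,2]>.194)&(pts[:,2]<.211)]
# flange top only
(cx,cy),r=cv2.minEnclosingCircle(s[:,:2].astype(np.float32)); print('bush',len(s),cx,cy,2*r,np.median(s,0),at_z(c,314.5,258,.2028),'dot',at_z(c,314,267,.2028))
h=pts[(pts[:,2]>.104)&(pts[:,2]<.114)]
print('housing med z',np.median(h[:,2]),cv2.minAreaRect(h[:,:2].astype(np.float32)))
a,b=at_z(c,267,158,.109),at_z(c,371,174,.109); print('holes w2',a,b,np.hypot(*(a-b)[:2]))
w=load('w1'); H=[at_z(w,*q,.109) for q in [(21,156),(111,169),(113,255),(29,242)]]; print('w1 holes',np.array(H).round(4),np.mean(H,0))
for n in ('w1',):
    p=np.array([at_d(w,a,b) for b in range(110,280) for a in range(0,170)]); p=p[(p[:,2]>.104)&(p[:,2]<.114)]; print(np.median(p[:,2]),cv2.minAreaRect(p[:,:2].astype(np.float32)))
im=c['im'][100:320,220:400,::-1]; cv2.imwrite('pics/crop2.png',cv2.resize(im,None,fx=2.7,fy=2.7,interpolation=cv2.INTER_CUBIC))
E
```

```text
bush 7873 0.5643104314804077 0.0977945327758789 0.07907991111278534 [0.55751639 0.09468842 0.20222576] [0.56033777 0.09542458 0.2028    ] dot [0.55521132 0.09325535 0.2028    ]
housing med z 0.10851524918416733 ((0.554531455039978, 0.09538595378398895), (0.10995510220527649, 0.11054109036922455), 16.98349380493164)
holes w2 [0.58315039 0.14887896 0.109     ] [0.6082673  0.06685364 0.109     ] 0.08578468379701698
w1 holes [[0.5828 0.1483 0.109 ]
 [0.6084 0.0652 0.109 ]
 [0.5263 0.0406 0.109 ]
 [0.5002 0.124  0.109 ]] [0.55441759 0.09453534 0.109     ]
0.10835453114620708 ((0.554577112197876, 0.09527323395013809), (0.11132317781448364, 0.11265838146209717), 17.065658569335938)
```

View pics/crop2.png

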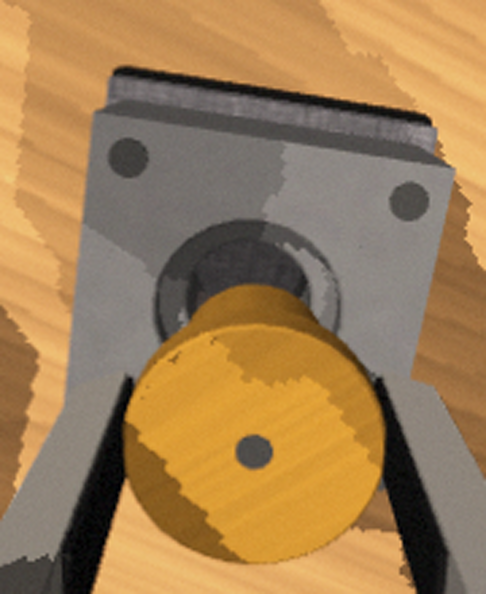

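The flange's centre dot is at crop (254,451) and puts the bush at (0.555,0.093). The housing's centre comes to (0.5546,0.0953) by holes and by edges. I'll correct about 2 mm and lower into the bore.

```bash
python3 -m pendant '[[0.01,-0.07,0.5,0,0,0],[0,0,0.6,0,0,0],[0,0,0.2,0,0,0],[0,0,0.1,0,0,0],[0,0,0,0,0,0]]'
python3 -m pendant '[[0,0,0.1,0,0,0],[0,0,0.1,0,0,0],[0,0,0.1,0,0,0],[0,0,0,0,0,0]]'
```

```text
time: 7.25
ee_pos: [0.5554, 0.0961, 0.1425]
tool_rot: [0.975, 0.223, 0.0, 0.0]
force: [0.1, 0.4, -1.2]
opening: 0.0552
finger_force: 25.0
time: 7.75
ee_pos: [0.5551, 0.0961, 0.1332]
tool_rot: [0.975, 0.223, -0.0, -0.0]
force: [0.3, -1.1, -2.1]
opening: 0.055
finger_force: 25.0
```

```bash
python3 -m pendant '[[0,0,0.1,0,0,0],[0,0,0.1,0,0,0],[0,0,0.1,0,0,0],[0,0,0.03,0,0,0],[0,0,0,0,0,0]]'
```

```text
time: 8.38
ee_pos: [0.5553, 0.0961, 0.1235]
tool_rot: [0.975, 0.223, -0.0, -0.0]
force: [-0.1, 0.0, -2.0]
opening: 0.0552
finger_force: 25.0
```

```bash
python3 -m pendant '[[0,0,0.05,0,0,0],[0,0,0.05,0,0,0],[0,0,0,0,0,0]]'
python3 -m pendant '[[0,0,0,0,0,0],[0,0,0,0,0,0],[0,0,0,0,0,0],[0,0,-0.3,0,0,0],[0,0,-1,0,0,0],[0,0,-0.5,0,0,0],[0,0,0,0,0,0]]' 0
python3 - <<'E'
from h import *
shot('wrist','w3'); s=manip.read_state(); print(s['ee_pos'],s['force'])
c=load('w3')
pts=np.array([at_d(c,a,b) for b in range(90,400) for a in range(220,400)])
for lo,hi in((.104,.115),(.12,.15)):
    h=pts[(pts[:,2]>lo)&(pts[:,2]<hi)];print(np.median(h,0) if len(h) else 0,len(h))
E
```

```text
time: 8.75
ee_pos: [0.5552, 0.0961, 0.1204]
tool_rot: [0.975, 0.223, -0.0, -0.0]
force: [1.1, 0.7, -1.4]
opening: 0.0546
finger_force: 25.0
time: 9.62
ee_pos: [0.5557, 0.0961, 0.1755]
tool_rot: [0.975, 0.223, 0.001, 0.0]
force: [-0.0, 1.0, -0.4]
opening: 0.0941
finger_force: 0.0
[0.55521066 0.0960883  0.17442212] [-7.71391556e-01  5.63248912e-04  8.98989922e-01]
[0.56743436 0.10180439 0.10853344] 12353
[0.55489312 0.09495215 0.12970603] 4089
```

View pics/w3.png

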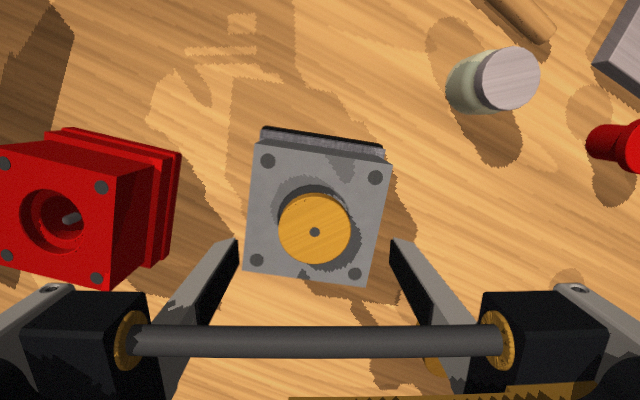

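The bush stands upright in the bore, with its flange top at (315,231) and z 0.130. I'll close the fingers and press with their tips.

```bash
python3 -m pendant '[[-0.03,0.03,0,0,0,0],[0,0,0,0,0,0],[0,0,0,0,0,0],[0,0,0,0,0,0],[0,0,0,0,0,0]]' 1 20
python3 -m pendant '[[0,0,0.5,0,0,0],[0,0,0.5,0,0,0],[0,0,0.2,0,0,0],[0,0,0.1,0,0,0],[0,0,0.05,0,0,0],[0,0,0,0,0,0]]'
```

```text
time: 10.3
ee_pos: [0.5548, 0.0949, 0.1745]
tool_rot: [0.975, 0.223, -0.0, -0.0]
force: [0.3, -0.5, 0.6]
opening: 0.0472
finger_force: 0.0
time: 11.05
ee_pos: [0.5549, 0.0949, 0.1343]
tool_rot: [0.975, 0.223, 0.0, 0.0]
force: [-0.3, -0.5, -0.4]
opening: 0.0005
finger_force: 0.0
```

```bash
python3 -m pendant '[[0,0,0.05,0,0,0],[0,0,0.05,0,0,0],[0,0,0.05,0,0,0],[0,0,0.05,0,0,0],[0,0,0.05,0,0,0],[0,0,0.05,0,0,0]]'
python3 -m pendant '[[0,0,0.05,0,0,0],[0,0,0.05,0,0,0],[0,0,0.05,0,0,0],[0,0,0.05,0,0,0]]'
```

```text
time: 11.8
ee_pos: [0.5558, 0.095, 0.1262]
tool_rot: [0.975, 0.223, 0.001, 0.0]
force: [1.3, 0.3, 9.7]
opening: 0.0004
finger_force: 4.6
time: 12.3
ee_pos: [0.556, 0.0951, 0.1205]
tool_rot: [0.975, 0.223, 0.002, 0.0]
force: [1.3, 1.7, 10.7]
opening: 0.0004
finger_force: 5.2
```

```bash
python3 -m pendant '[[0,0,0.05,0,0,0],[0,0,0.05,0,0,0],[0,0,0.05,0,0,0],[0,0,0.05,0,0,0],[0,0,0.05,0,0,0],[0,0,0.05,0,0,0],[0,0,0.05,0,0,0]]'
python3 -m pendant '[[0,0,0.04,0,0,0],[0,0,0.04,0,0,0],[0,0,0.04,0,0,0]]'
```

```text
time: 13.18
ee_pos: [0.5562, 0.0953, 0.1102]
tool_rot: [0.975, 0.223, 0.002, -0.0]
force: [1.7, 2.3, 11.6]
opening: 0.0004
finger_force: 5.7
time: 13.55
ee_pos: [0.5562, 0.0954, 0.1066]
tool_rot: [0.975, 0.223, 0.002, -0.0]
force: [1.7, 3.5, 11.6]
opening: 0.0003
finger_force: 5.7
```

```bash
python3 -m pendant '[[0,0,0.04,0,0,0],[0,0,0.04,0,0,0],[0,0,0.04,0,0,0]]'
python3 -m pendant '[[0,0,0.04,0,0,0],[0,0,0.04,0,0,0]]'
```

```text
time: 13.92
ee_pos: [0.5563, 0.0955, 0.1034]
tool_rot: [0.975, 0.223, 0.002, -0.0]
force: [0.5, 3.6, 16.7]
opening: 0.0004
finger_force: 8.2
time: 14.18
ee_pos: [0.5564, 0.0956, 0.1014]
tool_rot: [0.975, 0.223, 0.003, -0.0]
force: [-0.9, 3.8, 20.8]
opening: 0.0004
finger_force: 10.0
```

The force now rises at the foam's own rate (about 2 N/mm), so the shoulder has bottomed. I'll add a little push, then back off smoothly and check.

```bash
python3 -m pendant '[[0,0,0.04,0,0,0],[0,0,0.02,0,0,0],[0,0,0,0,0,0]]'
python3 -m pendant '[[0,0,-0.05,0,0,0],[0,0,-0.05,0,0,0],[0,0,-0.1,0,0,0],[0,0,-0.1,0,0,0],[0,0,-0.1,0,0,0],[0,0,-0.2,0,0,0],[0,0,-0.6,0,0,0],[0,0,-1,0,0,0],[0,0,-1,0,0,0],[0,0,0,0,0,0]]'
python3 - <<'E'
from h import *
shot('wrist','w4')
c=load('w4')
pts=np.array([at_d(c,a,b) for b in range(100,400) for a in range(200,420)]);im=c['im'][100:400,200:420].reshape(-1,3).astype(int)
ok=(pts[:,2]>.1)&(pts[:,2]<.12); br=im[:,0]-im[:,2]>60
for m in (ok&br,ok&~br): print(m.sum(),np.median(pts[m],0),pts[m][:,2].std())
E
```

```text
time: 14.55
ee_pos: [0.5565, 0.0956, 0.0999]
tool_rot: [0.975, 0.223, 0.003, -0.0]
force: [-2.9, 4.2, 22.9]
opening: 0.0003
finger_force: 11.2
time: 15.8
ee_pos: [0.5557, 0.0949, 0.1961]
tool_rot: [0.975, 0.223, 0.002, 0.0]
force: [0.5, -0.5, 0.1]
opening: 0.0006
finger_force: 0.0
2961 [0.55598719 0.09641009 0.10857018] 0.0009480900452027919
10374 [0.56969906 0.10612099 0.10850707] 0.000975655125317112
```

View pics/w4.png

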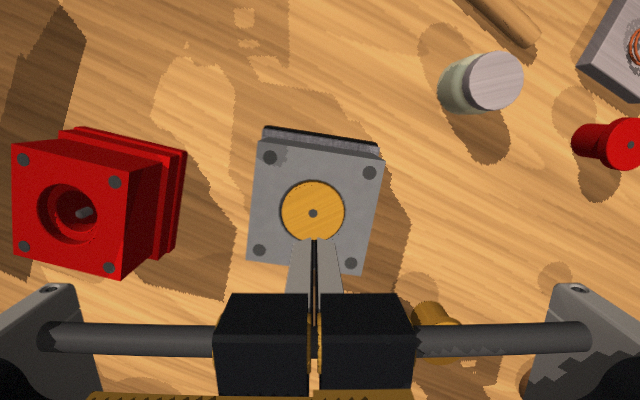

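The bush at (313,212) is flush: its top is at z 0.1086 and the face at 0.1085. The gripper is clear and the neighbours stand where they were.

```bash
python3 -c "
from station import manip
print(manip.finish_job())"
```

```text
the job is handed in; nothing more can be done
None
```

The medium bronze bush is pressed into the empty housing with its shoulder bottomed and its top flush with the face (within about 0.1 mm by depth camera), at a peak push of about 23 N with the foam sinking about 9 mm; I touched none of the other bushes, the jar or the tape roll, and handed the job in at about 16 s.

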